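# Rebuild the cutter stack of a desk shredder

## Task

Rebuild the shredder's cutter stack on the splined hub of the cradle: first one separator plate, then the toothed cutter disc, then the other separator plate, all flat and fully home, one on another. The two separators' tabs must point opposite ways, each down between its own pair of guide posts. Leave the other things on the desk standing where they are.

Things in the scene. Friction and masses are not known exactly. Their poses are not given: they have to be found in the camera images.
- separator1_centre (a point): First separator plate, steel, 8 thick: octagonal body 56 across flats, one tab 18 wide reaching 54 from the centre along own +y; cross-shaped bore (two slots 31 x 11, along own x and y). Point: bore centre, half-way up. 0.12 kg. Starts flat in the narrow tray: no room for fingers beside its body, about 30 beside its tab. Both separators are identical and interchangeable.
- separator2_centre (a point): Second separator plate, steel, 8 thick: octagonal body 56 across flats, one tab 18 wide reaching 54 from the centre along own +y; cross-shaped bore (two slots 31 x 11, along own x and y). Point: bore centre, half-way up. 0.12 kg. Starts flat on the folder, tab pointing any way but at the cutter.
- separator1_tab (a point): Point in the first separator's tab, 44 from its bore centre along own +y, half-way up its thickness.
- separator2_tab (a point): Point in the second separator's tab, 44 from its bore centre along own +y, half-way up its thickness.
- cutter_centre (a point): Cutter disc, steel, 12 thick: octagonal body 56 across flats, bore as the separators' (slots along own x and y), two slanted teeth on each of its four diagonal flats, to radius 36; the flats across own x and y are tooth-free, 23 wide. Point: bore centre, half-way up. 0.18 kg. Starts flat on the folder.
- cradle: Fixed cradle: base 44 (own x) by 130 (own y), 12 high; round shoulder of radius 19, top 25 above the desk, on which the stack rests; upright splined hub, a cross of ribs 28 long and 8 wide along own x and y, up to 68 above the desk (tapered above 63). Beside the hub along own x is free room for fingers. Origin on the hub axis at desk height.
- posts_plus (a point): Middle between the pair of guide posts at the cradle's +y end, 48 from the hub axis, at desk height. The posts are 24 apart inside, each 7 (x) by 12 (y), up to 58 above the desk (bevelled above 50); a separator's tab drops between them.
- posts_minus (a point): The same for the like pair of guide posts at the cradle's -y end, 48 from the hub axis, at desk height.
- tray: Narrow wooden tray, fixed: 92 (own x) by 124 (own y) outside, 80 by 112 inside, walls 6 thick and 24 high, floor 4 above the desk. Origin under its centre at desk height.
- folder: Closed cardboard folder lying on the desk, fixed: 210 (own x) by 140 (own y), 3 thick; a clear flat place to lay things once the parts on it are taken. Origin under its centre at desk height.
- mug_mid (a point): Bystander: white china mug, radius 40, height 92, with a handle; point half-way up its axis.
- tumbler_mid (a point): Bystander: glass tumbler, radius 38, height 85; point half-way up its axis.
- stapler_mid (a point): Bystander: black stapler, 130 long (own x) by 36, 54 high; point at its middle.
- tape_mid (a point): Bystander: reel of white tape lying flat, radius 45, height 20; point at its centre.
- jar_mid (a point): Bystander: small amber jar, radius 30, height 70; point half-way up its axis.
- spacer_mid (a point): Bystander: plain thick steel ring with a smooth round bore, outer radius 30, height 25, not part of this job; point at its centre.
- punch_mid (a point): Bystander: hole punch, 100 by 120, 54 high; point at its middle.
- driver_mid (a point): Bystander: screwdriver lying flat, 175 long (own x; reaches 83 behind and 92 ahead of the point), 22 high; point at its handle's front end.
Things that resemble listed ones, but are neither listed nor needed, are in the scene too. Leave any green look-alike of the part that bears separator1_centre alone. Leave any black look-alike of the part that bears separator2_centre alone.

How it is judged:
By the outcome, as a careful person would: the job done as asked, in the order asked, and still so for the second after the job is handed in, with the robot touching nothing.
It also fails if it takes over 72 s, if anything falls off the work surface, if the arm or the gripper's body presses on something with over 40 N, if the wrist force passes 120 N, or if a joint passes its speed limit or range.

## Robot

A 6-joint arm with a two-finger parallel gripper is mounted at the origin on the work surface. World frame = base frame: x ahead of the robot, y to its left, z up, the work surface at z = 0. Lengths are in m, angles in rad, forces in N, time in s.
With the tool pointing down it reaches from about 0.225 to 0.875 m from the base axis. Payload 3.4 kg.
Tool frame: the origin (TCP) lies midway between the tips of the shut fingers; the grasp point (between the pads) lies 19 mm behind it; z points along the fingers, y is the line along which they close (so a half turn about z gives the same grasp; the last joint's range is limited). The gripper opens to 85 mm and grips with 20 to 120 N. Pads are 22 mm wide; open, the fingers measure 114 mm over their backs; the gripper's body (76 mm by 85 mm) begins 54 mm behind the grasp point. The pads swing forward as they close: fully open they stand 13 mm farther back than shut.
Start: joints at [1.004, 0.276, 1.505, -0, 1.361, -0.121], TCP at [0.248, 0.519, 0.231] pointing down, gripper open.
Joint ranges: [-2.89, 2.89], [-0.75, 2.08], [0.22, 2.7], [-1.18, 4.32], [0.11, 2.71], [-2.7, 2.7]. Speed limits (rad/s): [2.57, 2.57, 3.14, 3.14, 3.14, 3.14].

## Interface

Orientations are given as a unit quaternion [w, x, y, z].
In Python, from rig import * gives the robot as it stands.
- The arm moves only by the tool apply_moves, never from a script. Its argument "steps" is one flat list of numbers, 4 for each row, row after row: the shift along the world's x, y, z in cm, then the turn about the world's z in degrees. A call has 1 to 8 rows; each row is the pose to reach, as a shift and turn from the pose commanded when the call began; what a row does not reach only later rows make up. A row lasts 1/12 s, in which the tool goes at most 41.7 mm and 7.16 degrees, less where a joint would pass 70% of its speed; a pose out of reach is approached as far as the arm can. A call with a gripper value outside its range is refused whole. "jaw" is the closure in counts, from 0 (fully open) to 255 (shut), set as the call begins (left out, the last holds). The fingers move at their own pace and stop on an object; "newtons" is the grip in N (left out, the last holds). Time passes only in rows, so rows that repeat a pose let the fingers close. It gives the time, the measured TCP pose, the force, the opening and the grip force at its end, in the units of the state.
- get_state(): the state, without advancing time (a new reading comes with each control period).
- get_image(name): name is "scene" or "side" or "wrist"; returns the picture (384x512x3 uint8, red, green, blue); there is no depth.
- calibration(name): a dict with "fx", "fy", "cx", "cy" (pixels), "xyz" and "rotation" of the camera in the world. Camera axes: x right, y up, looking along -z (the intrinsics and any distortion apply to the point x, -y, -z); pixel columns grow to the right and rows downward; lengths in m; the calibration is good to about 2 mm. A picture is of the moment at which its call begins: read the wrist's pose just before it. calibration takes no time and is no camera call; for the wrist camera it gives the pose at the moment of the call.
- sign_off(): hands the job in; it is judged then, once.
The state is a dict: "clock": time; "qpos": joint angles; "qd": joint speeds; "effort": joint torques, N m; "position": TCP position; "ee_rot": TCP orientation; "contact_force": force on the tool from outside, world axes, zero at the start; "moment": the same for the moment, N m; "width": finger opening in m; "gripper_force": force on a finger pad.
Only numpy, scipy, OpenCV 4.12 (cv2) and the standard library are available. Lean on these libraries where they do the work, as an engineer would, in place of code of your own. Each camera call takes 0.05 s, during which the arm holds its last target. There are 200 camera calls.

## Working session

There is one attempt and no reset: what is moved stays moved. The work goes in short steps, Python scripts to look and compute and a tool call to move; the robot and the scene stay as the last step left them, time stands still between calls to the robot, and variables do not carry over. Pictures are saved under pics/ and viewed, at most 10 in all, crops included, and the job is handed in when it is done.

Besides the shell and the picture viewer there is one more tool, called after "Emit:" by a JSON object that holds its "op" and its "data", one argument or row to a line. apply_moves: Moves the arm, as the interface text tells. Its arguments: {"type":"object","properties":{"steps":{"type":"array","items":{"type":"number"}},"jaw":{"type":"number"},"newtons":{"type":"number"}},"required":["steps"]}

```bash
mkdir -p pics; ls; python3 - <<'E'
from rig import *
import cv2,numpy as np
s=get_state();print(s)
for n in("scene","side","wrist"):
    c=calibration(n);print(n,c)
    cv2.imwrite(f"pics/{n}0.png",get_image(n)[:,:,::-1])
a=[cv2.imread(f"pics/{n}0.png") for n in("scene","side")]
cv2.imwrite("pics/scene0x.png",cv2.resize(a[0],(800,600),interpolation=cv2.INTER_CUBIC))
cv2.imwrite("pics/side0x.png",cv2.resize(a[1],(800,600),interpolation=cv2.INTER_CUBIC))
E
```

```text
pics
{'clock': 0.0, 'qpos': array([ 1.00401605e+00,  2.76574348e-01,  1.50612834e+00, -2.06704496e-06,
        1.36070495e+00, -1.21020233e-01]), 'qd': array([-0.00118068, -0.001176  , -0.00032241, -0.00016341, -0.00226629,
       -0.00039634]), 'effort': array([ 1.46727354e-03, -4.16756094e+01, -2.45806092e+01, -2.01236671e-04,
        1.11288676e-02, -1.41925059e-05]), 'position': array([0.247637  , 0.51835472, 0.2304534 ]), 'ee_rot': array([-3.05019772e-04,  2.21039019e-01,  9.75264543e-01, -8.54695651e-04]), 'contact_force': array([-0.18920487,  0.53382901,  0.43601713]), 'moment': array([ 0.02383139, -0.02198531, -0.02195143]), 'gripper_force': 0.0, 'width': 0.08563495926171076}
scene {'fx': 476.2014929692812, 'fy': 476.2014929692812, 'cx': 250.36409561144671, 'cy': 193.51045838633846, 'xyz': array([1.17296328, 0.79549542, 1.10836148]), 'rotation': array([0.29619817, 0.12856516, 0.35655761, 0.87670081])}
side {'fx': 356.0107418122358, 'fy': 356.0107418122358, 'cx': 258.4810308531439, 'cy': 196.77702681425887, 'xyz': array([ 0.05608642, -0.49985168,  0.89874874]), 'rotation': array([ 0.86461569,  0.3214269 , -0.12579625, -0.36510239])}
wrist {'fx': 301.3886616264179, 'fy': 301.3886616264179, 'cx': 251.92321631301752, 'cy': 194.43700672246973, 'xyz': array([0.17468764, 0.5530996 , 0.37315505]), 'rotation': array([ 0.83498346, -0.13500158, -0.08406093,  0.52679308])}
```

View pics/scene0x.png

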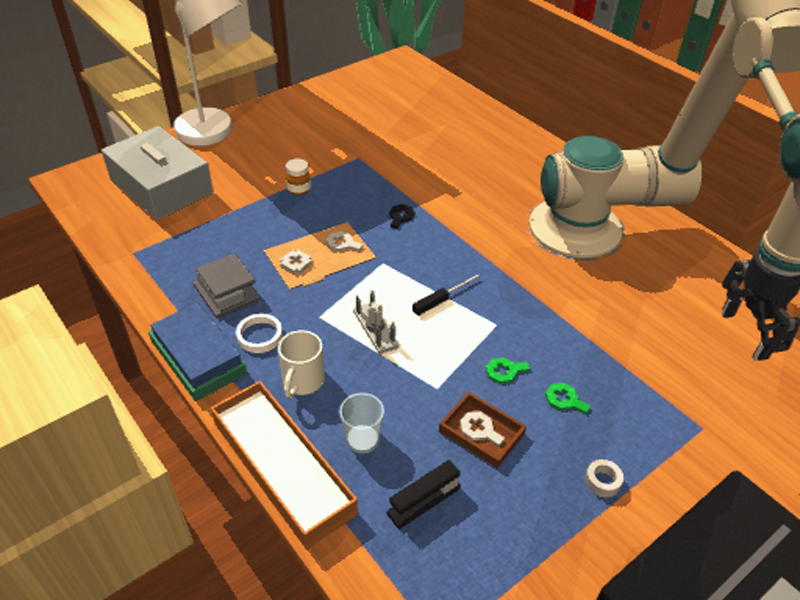

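View pics/side0x.png

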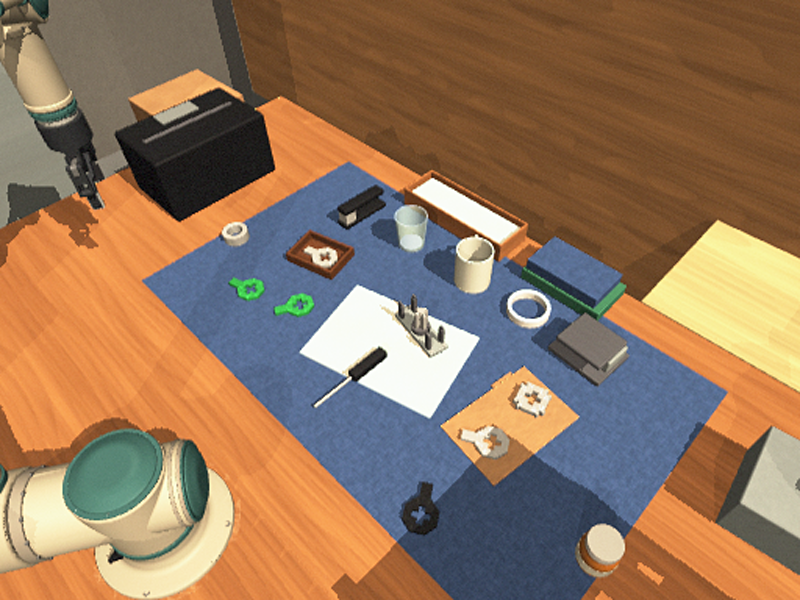

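The scene view shows the folder (~320,255) with separator 2 (342,241) and the cutter (296,261). The tray holds separator 1 (478,427), tab towards (500,440). The cradle is on white paper (376,305). The green and black look-alikes are decoys. The side view agrees. Next I cast rays for coarse positions.

```bash
cat > h.py <<'E'
from rig import *
import cv2,numpy as np
from scipy.spatial.transform import Rotation as R
def rot(q): return R.from_quat([q[1],q[2],q[3],q[0]]).as_matrix()
def ray(c,u,v):
    d=rot(c["rotation"])@np.array([(u-c["cx"])/c["fx"],-(v-c["cy"])/c["fy"],-1.]); return c["xyz"],d
def onz(c,u,v,z):
    o,d=ray(c,u,v); return o+d*(z-o[2])/d[2]
def proj(c,p):
    q=rot(c["rotation"]).T@(np.asarray(p)-c["xyz"]); return c["cx"]+c["fx"]*q[0]/-q[2], c["cy"]-c["fy"]*q[1]/-q[2]
def yaw(s):
    y=rot(s["ee_rot"])[:,1]; return np.degrees(np.arctan2(y[1],y[0]))
def shot(name,f=None,k=1.5625):
    c=calibration(name); im=get_image(name)[:,:,::-1].copy()
    if f: cv2.imwrite("pics/"+f,cv2.resize(im,None,fx=k,fy=k,interpolation=cv2.INTER_CUBIC))
    return c,im
E
python3 - <<'E'
from h import *
S=calibration("scene");D=calibration("side");k=1.5625
print("yaw",yaw(get_state()))
P={"s1":((478,427),(322,257),.012),"s1tab":((500,440),(310,263),.012),"s2":((340,240),(492,441),.011),"s2tab":((357,247),(466,435),.011),"cut":((296,261),(533,399),.015),"hubtop":((376,305),(421,313),.068),
"postA":((362,297),(402,303),.058),"postB":((393,328),(442,332),.058),"mug":((301,340),(474,243),.092),"tumb":((361,402),(411,212),.085),"driver":((447,290),(383,350),.02)}
for n,(a,b,z) in P.items():
    print(n,onz(S,a[0]/k,a[1]/k,z).round(3),onz(D,b[0]/k,b[1]/k,z).round(3))
E
```

```text
yaw 64.45804720486304
s1 [0.568 0.29  0.012] [0.561 0.281 0.012]
s1tab [0.555 0.333 0.012] [0.53  0.286 0.012]
s2 [ 0.472 -0.275  0.011] [ 0.472 -0.283  0.011]
s2tab [ 0.456 -0.233  0.011] [ 0.45  -0.243  0.011]
cut [ 0.592 -0.271  0.015] [ 0.588 -0.285  0.015]
hubtop [ 0.564 -0.018  0.068] [ 0.562 -0.028  0.068]
postA [ 0.567 -0.06   0.058] [0.561 0.023 0.058]
postB [0.569 0.043 0.058] [ 0.562 -0.084  0.058]
mug [ 0.74  -0.01   0.092] [0.764 0.01  0.092]
tumb [0.733 0.165 0.085] [0.751 0.182 0.085]
driver [ 0.391 -0.002  0.02 ] [ 0.472 -0.012  0.02 ]
```

Emit:
{"op": "apply_moves", "data": {
  "steps": [31.5,-57,0,-64.5,31.5,-57,0,-64.5,31.5,-57,0,-64.5,31.5,-57,0,-64.5,31.5,-57,0,-64.5,31.5,-57,0,-64.5,31.5,-57,0,-64.5,31.5,-57,0,-64.5]
}}

```text
clock: 0.82
position: [0.4095, 0.2252, 0.2313]
ee_rot: [0.0, 0.664, 0.748, 0.0]
contact_force: [0.1, -0.3, 0.5]
width: 0.0856
gripper_force: 0.0
```

Emit:
{"op": "apply_moves", "data": {
  "steps": [15.4,-27.5,0,-7,15.4,-27.5,0,-7,15.4,-27.5,0,-7,15.4,-27.5,0,-7,15.4,-27.5,0,-7,15.4,-27.5,0,-7,15.4,-27.5,0,-7,15.4,-27.5,0,-7]
}}

```text
clock: 1.48
position: [0.565, -0.0522, 0.2309]
ee_rot: [0.001, 0.707, 0.707, -0.0]
contact_force: [1.2, 0.6, 0.4]
width: 0.0854
gripper_force: 0.0
```

```bash
python3 - <<'E'
from h import *
s=get_state();print(s["clock"],s["position"],yaw(s))
c,im=shot("wrist","w1.png");print(c["xyz"],proj(c,[.563,-.022,.068]))
np.save("pics/w1.npy",[c,im],allow_pickle=True) if 0 else None
import pickle;pickle.dump((c,im),open("pics/w1.pkl","wb"))
E
```

```text
1.4833 [ 0.56504557 -0.05221137  0.23086723] 0.009362505288931256
[0.56446273 0.02840261 0.37329313] (np.float64(250.02840821620114), np.float64(146.4557359917043))
```

View pics/w1.png

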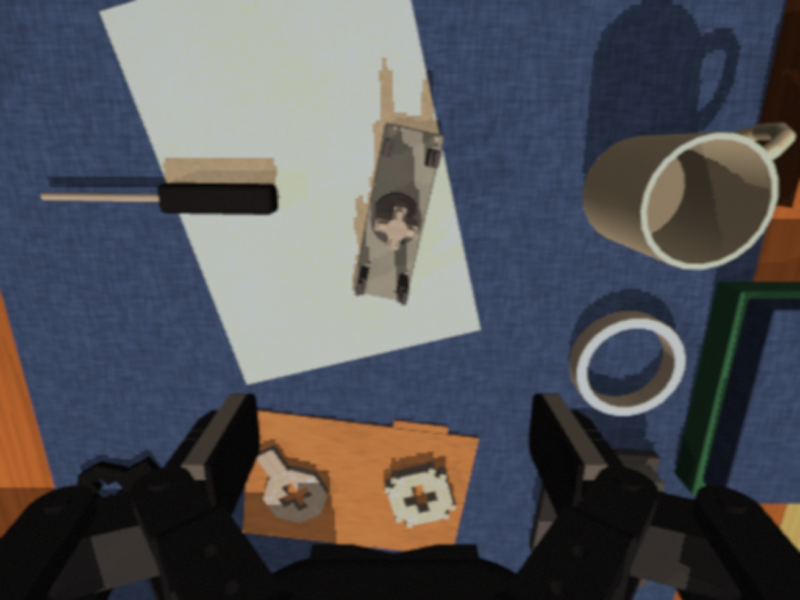

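The wrist view shows the cradle base with corners near (388,122), (442,135), (405,304) and (355,293), and the hub top at (396,228). Separator 2's bore is at (294,495) with its tab towards (268,458). The cutter bore is at (420,497), turned a few degrees.

```bash
python3 - <<'E'
from h import *
import pickle;c,im=pickle.load(open("pics/w1.pkl","rb"));k=1.5625
f=lambda u,v,z:onz(c,u/k,v/k,z)[:2]*1000
B=[f(388,122,.012),f(442,135,.012),f(405,304,.012),f(355,293,.012)]
print("base",np.round(B),"ctr",np.mean(B,0).round(1))
ax=(B[0]+B[1]-B[2]-B[3])/2;print("len",np.linalg.norm(ax),"y dir deg",np.degrees(np.arctan2(ax[1],ax[0])))
print("hub",f(396,228,.068))
hsv=cv2.cvtColor(im,cv2.COLOR_BGR2HSV)
m=((hsv[:,:,1]<70)&(hsv[:,:,2]>70)).astype(np.uint8)
m[:285]=0;m[345:]=0;m[:,:160]=0;m[:,300:]=0
cs,h=cv2.findContours(m,cv2.RETR_CCOMP,cv2.CHAIN_APPROX_NONE)
for i,x in enumerate(cs):
    a=cv2.contourArea(x)
    if a<25: continue
    q=cv2.moments(x);u,v=q["m10"]/q["m00"],q["m01"]/q["m00"];z=.011 if u<235 else .015
    pts=np.array([onz(c,*p[0],z)[:2]*1000 for p in x]);
    print(h[0][i],a,(u*k,v*k),"world",onz(c,u,v,z)[:2]*1000,"bbox",pts.min(0).round(),pts.max(0).round(),"rect",cv2.minAreaRect(pts.astype(np.float32)))
E
```

```text
base [[561.  45.]
 [600.  37.]
 [574. -92.]
 [534. -83.]] ctr [567.3 -23.2]
len 131.1004248557677 y dir deg 78.43264765028579
hub [566.45785287 -21.45556209]
[ 3  0  2 -1] 1110.0 (419.84257695195186, 496.1585022522523) world [ 589.46679276 -279.12271392] bbox [ 558. -313.] [ 621. -247.] rect ((589.5956420898438, -279.8559875488281), (56.919097900390625, 58.566436767578125), 15.861210823059082)
[-1 -1 -1  1] 192.5 (419.6820887445887, 496.49891774891773) world [ 589.32474876 -279.50823467] bbox [ 575. -296.] [ 603. -264.] rect ((589.0143432617188, -279.31103515625), (27.576963424682617, 26.0936279296875), 56.80228805541992)
[-1  1  4 -1] 1096.0 (290.71885454683695, 488.5366769312651) world [ 469.18382842 -273.80487711] bbox [ 440. -309.] [ 500. -230.] rect ((470.74639892578125, -269.09356689453125), (57.08241653442383, 80.26338958740234), 3.404046058654785)
[-1 -1 -1  3] 241.0 (295.2346991701245, 494.83705048409405) world [ 472.92420595 -280.96615566] bbox [ 458. -298.] [ 488. -264.] rect ((472.62677001953125, -281.4775085449219), (31.151836395263672, 27.15816307067871), 70.0531997680664)
```

Emit:
{"op": "apply_moves", "data": {
  "steps": [-9.2,-22.9,-10,28,-9.2,-22.9,-10,28,-9.2,-22.9,-10,28,-9.2,-22.9,-10,28,-9.2,-22.9,-10,28,-9.2,-22.9,-10,28,-9.2,-22.9,-10,28,-9.2,-22.9,-10,28]
}}

```text
clock: 2.2
position: [0.4682, -0.2801, 0.1288]
ee_rot: [-0.002, 0.516, 0.857, -0.001]
contact_force: [0.6, -1.0, 0.4]
width: 0.0854
gripper_force: 0.0
```

```bash
cat >> h.py <<'E'
def parts(c,im,zt,vmin=70):
    hsv=cv2.cvtColor(im,cv2.COLOR_BGR2HSV)
    m=cv2.morphologyEx(((hsv[:,:,1]<75)&(hsv[:,:,2]>vmin)).astype(np.uint8),cv2.MORPH_OPEN,np.ones((3,3),np.uint8))
    cs,h=cv2.findContours(m,cv2.RETR_CCOMP,cv2.CHAIN_APPROX_NONE)
    for i,x in enumerate(cs):
        a=cv2.contourArea(x)
        if h[0][i][3]<0 or a<150 or cv2.contourArea(cs[h[0][i][3]])<1000: continue
        W=lambda y:np.array([onz(c,*p[0],zt)[:2]*1000 for p in y])
        b=W(x).mean(0); o=W(cs[h[0][i][3]]); bb=W(x)
        q=cv2.moments(x);b=onz(c,q["m10"]/q["m00"],q["m01"]/q["m00"],zt)[:2]*1000
        r=o-b; d=np.hypot(*r.T); far=r[d>48].mean(0) if (d>48).any() else np.array([0,0])
        # bore orientation: 4-fold phase of far bore contour points
        rb=bb-b; z=rb[:,0]+1j*rb[:,1]; ph=np.degrees(np.angle((z**4*1).sum()))/4
        print("bore",b.round(1),"area px",a,"tab len",d.max().round(1),"tab dir",np.degrees(np.arctan2(far[1],far[0])).round(1),"bore phase",ph.round(1),"bore rmax",np.abs(z).max().round(1))
E
python3 - <<'E'
from h import *
s=get_state();print(s["clock"],s["position"],yaw(s))
c,im=shot("wrist","w2.png",1.2);parts(c,im,.011)
E
```

```text
2.2 [ 0.46817068 -0.28013739  0.12878206] 27.91755444358558
bore [ 471.4 -281.2] area px 691.0 tab len 52.9 tab dir 117.7 bore phase 28.8 bore rmax 16.6
```

View pics/w2.png

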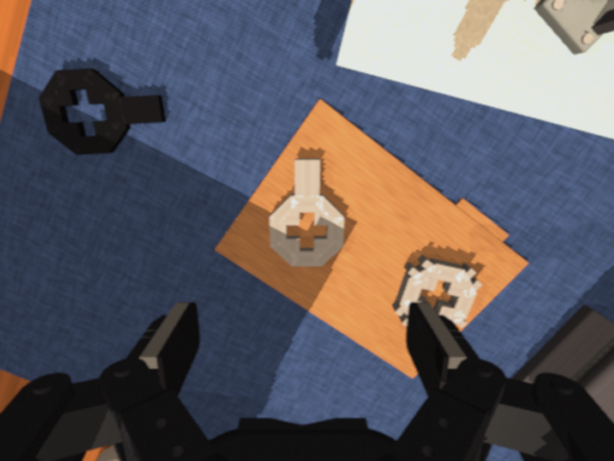

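The wrist view shows separator 2's bore at (306,233) in the 1.2x picture, tab straight up the image, with the jaw line already across its body. The cutter is at (437,297) and the black decoy at (90,110).

Emit:
{"op": "apply_moves", "data": {
  "steps": [0.3,-0.1,-4,0.4,0.3,-0.1,-8,0.4,0.3,-0.1,-10.5,0.4,0.3,-0.1,-10.5,0.4,0.3,-0.1,-10.5,0.4],
  "jaw": 57,
  "newtons": 40
}}

```text
clock: 2.67
position: [0.4741, -0.2764, 0.0259]
ee_rot: [-0.001, 0.51, 0.86, 0.0]
contact_force: [0.7, -0.9, -0.1]
width: 0.0662
gripper_force: 0.0
```

```bash
python3 - <<'E'
from h import *
s=get_state();print(s["clock"],s["position"],yaw(s),s["width"])
c,im=shot("wrist");parts(c,im,.011)
cv2.imwrite("pics/w3.png",im)
E
```

```text
2.6667 [ 0.47411515 -0.27636742  0.02587565] 28.622655240287305 0.06623225884269057
bore [ 471.4 -281.3] area px 1479.0 tab len 54.1 tab dir 118.0 bore phase 26.4 bore rmax 16.9
```

Emit:
{"op": "apply_moves", "data": {
  "steps": [-0.25,-0.5,0,0,-0.25,-0.5,-1.2,0,-0.25,-0.5,-1.2,0,-0.25,-0.5,-1.2,0]
}}

```text
clock: 3.05
position: [0.4723, -0.2835, 0.0158]
ee_rot: [0.001, 0.511, 0.86, -0.0]
contact_force: [0.6, 0.1, -0.7]
width: 0.0662
gripper_force: 0.0
```

```bash
python3 - <<'E'
from h import *
s=get_state();print(s["clock"],s["position"],yaw(s),s["width"],s["contact_force"])
E
```

```text
3.05 [ 0.47227127 -0.28345412  0.01577214] 28.560872663664536 0.06621547451039433 [ 0.58284569  0.08191286 -0.73215316]
```

Emit:
{"op": "apply_moves", "data": {
  "steps": [-0.05,0.15,-0.8,0,-0.05,0.15,-1.45,0,-0.05,0.15,-1.45,0,-0.05,0.15,-1.45,0]
}}

```text
clock: 3.38
position: [0.4708, -0.2811, -0.0006]
ee_rot: [-0.001, 0.511, 0.86, 0.0]
contact_force: [0.5, -0.2, 0.8]
width: 0.0663
gripper_force: 0.0
```

Emit:
{"op": "apply_moves", "data": {
  "steps": [0,0,0,0,0,0,0,0,0,0,0,0,0,0,0,0,0,0,0,0],
  "jaw": 140
}}

```text
clock: 3.8
position: [0.4714, -0.2816, 0.0001]
ee_rot: [0.0, 0.511, 0.86, -0.0]
contact_force: [-0.6, 0.2, 2.5]
width: 0.0547
gripper_force: 42.7
```

Emit:
{"op": "apply_moves", "data": {
  "steps": [0,0,4,0,0,0,8,0,0,0,11,0,9.6,25.9,11,-40,9.6,25.9,11,-40,9.6,25.9,11,-40,9.6,25.9,11,-40,9.6,25.9,11,-40]
}}

```text
clock: 4.47
position: [0.5374, -0.1021, 0.1096]
ee_rot: [-0.0, 0.734, 0.68, -0.0]
contact_force: [1.0, -0.3, -0.8]
width: 0.0543
gripper_force: 43.8
```

```bash
python3 - <<'E'
from h import *
s=get_state();print(s["clock"],s["position"],yaw(s),s["width"],s["contact_force"],s["gripper_force"])
c,im=shot("wrist","w4.png",1.4)
print(c["xyz"])
import pickle;pickle.dump((c,im),open("pics/w4.pkl","wb"))
E
```

```text
4.4667 [ 0.53740931 -0.10213613  0.10958522] -4.3874692799311745 0.05431804468223402 [ 0.95580037 -0.33080671 -0.76980683] 43.82371499785222
[ 0.54319607 -0.02207029  0.25222161]
```

View pics/w4.png

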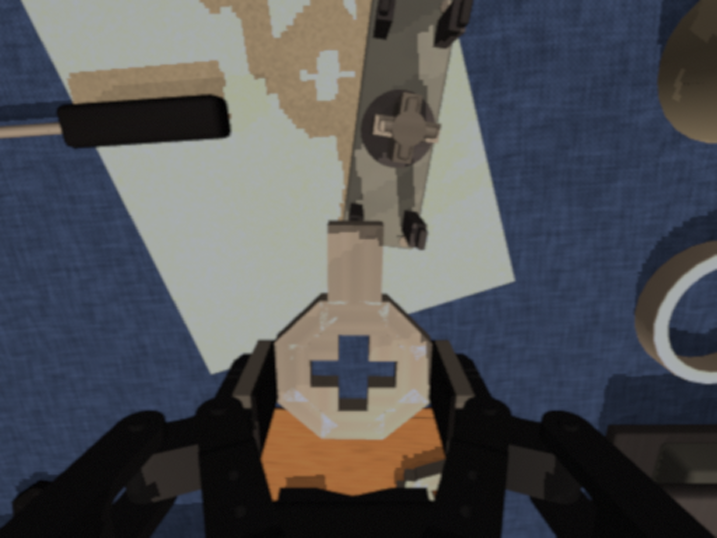

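The plate is held square: bore at (353,373) in the 1.4x picture, tab straight up. The hub cross top is at about (407,127), and the cradle leans ~12° clockwise.

```bash
python3 - <<'E'
from h import *
import pickle;c,im=pickle.load(open("pics/w4.pkl","rb"));k=1.4
print("bore",onz(c,353/k,373/k,.1205)*1000,"tab end",onz(c,355/k,222/k,.1205)*1000)
print("hub",onz(c,407/k,127/k,.068)*1000, onz(c,407/k,127/k,.063)*1000)
print("posts near",[ (onz(c,u/k,v/k,.058)*1000).round(1) for u,v in((356,208),(408,213),(462,5),(388,3))])
s=get_state();print(s["position"])
E
```

```text
bore [ 537.12344064 -103.30814122  120.5       ] tab end [541.89924998 -48.88302413 120.5       ]
hub [565.74634336 -21.5659662   68.        ] [566.3583854 -21.5522783  63.       ]
posts near [array([542.2, -55.1,  58. ]), array([566.1, -59.3,  58. ]), array([590.6,  23. ,  58. ]), array([561.1,  26. ,  58. ])]
[ 0.53964379 -0.09518536  0.10961687]
```

Emit:
{"op": "apply_moves", "data": {
  "steps": [2.2,6.5,0,-4.4,2.2,6.5,0,-4.4,2.2,6.5,0,-4.4,2.2,6.5,0,-4.4,2.2,6.5,0,-4.4]
}}

```text
clock: 4.93
position: [0.5589, -0.0391, 0.1094]
ee_rot: [-0.0, 0.757, 0.654, -0.001]
contact_force: [0.6, 0.0, -1.6]
width: 0.0547
gripper_force: 43.8
```

```bash
python3 - <<'E'
from h import *
s=get_state();print(s["clock"],s["position"],yaw(s),s["width"],s["contact_force"],s["gripper_force"])
c,im=shot("wrist","w5.png",1.4)
import pickle;pickle.dump((c,im),open("pics/w5.pkl","wb"))
s=get_state();print(s["clock"],s["position"],yaw(s))
E
```

```text
4.9333 [ 0.55894663 -0.03912376  0.10939858] -8.361488769555523 0.05466895572655587 [ 0.55837886  0.00503396 -1.60521367] 43.83477455936372
4.9833 [ 0.55891935 -0.0396031   0.10949537] -8.433346981213335
```

View pics/w5.png

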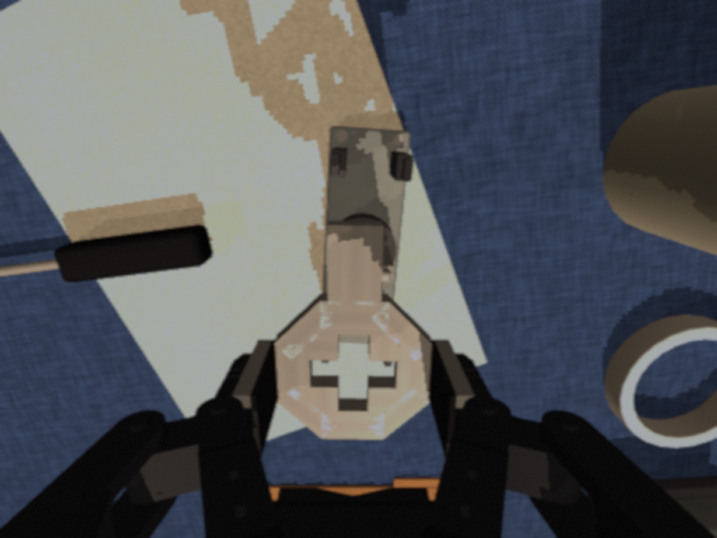

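```bash
python3 - <<'E'
from h import *
import pickle;c,im=pickle.load(open("pics/w5.pkl","rb"));k=1.4
a=onz(c,331/k,127/k,.012)*1000;b=onz(c,409/k,131/k,.012)*1000
d=b-a;print(a,b,np.hypot(d[0],d[1]),np.degrees(np.arctan2(d[1],d[0])),"ctr from end",(a+b)/2-65*np.array([np.cos(np.radians(78.4)),np.sin(np.radians(78.4)),0]))
print("bore",onz(c,353/k,373/k,.1205)*1000)
# front pairs of posts tops
print([(onz(c,u/k,v/k,.058)*1000).round(1) for u,v in((339,168),(401,175))])
# clean hub measure from w1 (far) : phase of base via minAreaRect
c,im=pickle.load(open("pics/w4.pkl","rb"))
print("base edges w4: right",onz(c,465/k,0/k,.012)*1000,onz(c,425/k,230/k,.012)*1000,"left",onz(c,366/k,60/k,.012)*1000,onz(c,346/k,195/k,.012)*1000)
E
```

```text
[559.10501891  44.79842885  12.        ] [600.39296501  36.68173799  12.        ] 42.078202953956726 -11.121803579276428 ctr from end [566.67892708 -22.93230781  12.        ]
bore [558.60286904 -40.16848848 120.5       ]
[array([562. ,  26.3,  58. ]), array([589.1,  19.2,  58. ])]
base edges w4: right [603.30816232  35.77011036  12.        ] [580.99522838 -78.75486427  12.        ] left [552.74876857  12.77152323  12.        ] [536.90780468 -55.15332138  12.        ]
```

Emit:
{"op": "apply_moves", "data": {
  "steps": [0.76,1.8,0,-3.1,0.76,1.8,0,-3.1,0.76,1.8,-3.5,-3.1,0.76,1.8,-3.5,-3.1,0.76,1.8,-3.5,-3.1,0.76,1.8,-3.5,-3.1]
}}

```text
clock: 5.48
position: [0.567, -0.0217, 0.0753]
ee_rot: [0.0, 0.775, 0.632, -0.0]
contact_force: [-0.4, -0.2, -1.1]
width: 0.0546
gripper_force: 43.8
```

```bash
python3 - <<'E'
from h import *
s=get_state();print(s["clock"],s["position"],yaw(s),s["width"],s["contact_force"],s["gripper_force"])
c,im=shot("wrist")
import pickle;pickle.dump((c,im),open("pics/w6.pkl","wb"))
s=get_state();print(s["clock"],s["position"],yaw(s))
cv2.imwrite("pics/w6.png",cv2.resize(im[170:330,150:360],None,fx=3.5,fy=3.5,interpolation=cv2.INTER_CUBIC))
E
```

```text
5.4833 [ 0.56700835 -0.02173932  0.07526653] -11.57403750200397 0.05459513022926832 [-0.40624226 -0.15877594 -1.10428693] 43.82853094604798
5.5333 [ 0.56765035 -0.02165805  0.07585384] -11.5690609825461
```

View pics/w6.png

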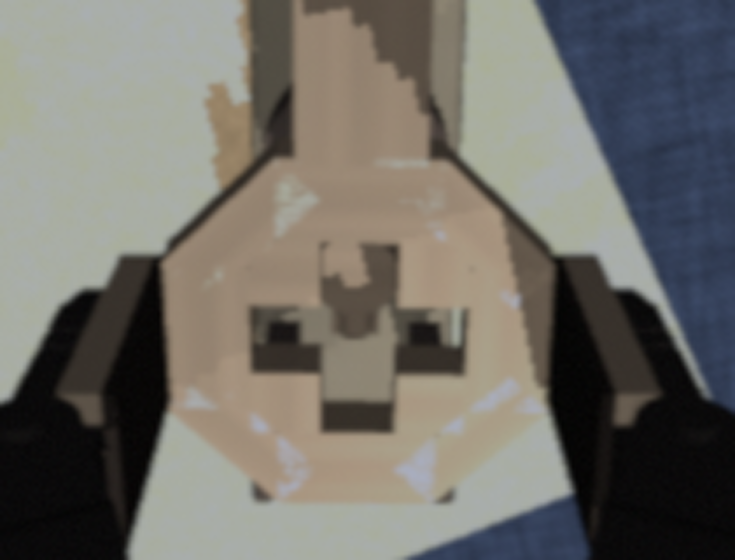

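The crop shows the plate held square above the cradle. The bore cross is centred near (358,340), with the round hub area showing at about (355,320).

```bash
python3 - <<'E'
from h import *
import pickle;c,im=pickle.load(open("pics/w6.pkl","rb"))
g=lambda p:((np.array(proj(c,np.array(p)/1000))-[150,170])*3.5).round()
print("hub c 68",g([566.4,-22,68]),"63",g([566.4,-22,63]),"25",g([566.4,-22,25]))
a=np.radians(-11.5);ex=np.array([np.cos(a),np.sin(a)]);ey=np.array([-ex[1],ex[0]])
for n,v in(("+x",ex*14),("-x",-ex*14),("+y",ey*14),("-y",-ey*14)):
    print(n,g([566.4+v[0],-22+v[1],68]),g([566.4+v[0],-22+v[1],63]))
for zt in(.0863,):
  f=lambda u,v,z:onz(c,150+u/3.5,170+v/3.5,z)[:2]*1000
  print("bore top face c",f(359,338,zt))
E
```

```text
hub c 68 [355. 271.] 63 [355. 256.] 25 [355. 166.]
+x [443. 271.] [441. 256.]
-x [267. 271.] [269. 256.]
+y [355. 190.] [355. 177.]
-y [355. 348.] [355. 331.]
bore top face c [566.82646103 -22.94523396]
```

Emit:
{"op": "apply_moves", "data": {
  "steps": [-0.03,0.06,-0.4,0,-0.03,0.06,-0.8,0,-0.03,0.06,-1.2,0,-0.03,0.06,-1.6,0,-0.03,0.06,-1.6,0]
}}

```text
clock: 5.95
position: [0.566, -0.02, 0.0579]
ee_rot: [-0.001, 0.775, 0.633, -0.001]
contact_force: [-0.5, 0.7, -1.9]
width: 0.0548
gripper_force: 43.8
```

Emit:
{"op": "apply_moves", "data": {
  "steps": [0,0,-0.6,0,0,0,-1.2,0,0,0,-1.8,0,0,0,-2.4,0,0,0,-2.8,0,0,0,-2.8,0]
}}

```text
clock: 6.45
position: [0.5659, -0.02, 0.0296]
ee_rot: [-0.001, 0.775, 0.633, -0.001]
contact_force: [0.2, 0.3, -1.7]
width: 0.0546
gripper_force: 43.8
```

Emit:
{"op": "apply_moves", "data": {
  "steps": [0,0,-0.3,0,0,0,-0.6,0,0,0,-0.75,0,0,0,-0.75,0,0,0,-0.75,0]
}}

```text
clock: 6.87
position: [0.5668, -0.0201, 0.0234]
ee_rot: [0.0, 0.775, 0.633, 0.0]
contact_force: [0.6, 0.3, -1.2]
width: 0.0545
gripper_force: 43.8
```

Emit:
{"op": "apply_moves", "data": {
  "steps": [0,0,-0.15,0,0,0,-0.15,0,0,0,-0.15,0]
}}

```text
clock: 7.12
position: [0.5672, -0.0202, 0.0222]
ee_rot: [0.0, 0.775, 0.633, 0.0]
contact_force: [0.7, -0.6, -0.2]
width: 0.0546
gripper_force: 44.0
```

Emit:
{"op": "apply_moves", "data": {
  "steps": [0,0,0,0,0,0,0,0,0,0,0,0,0,0,0,0],
  "jaw": 50
}}

```text
clock: 7.45
position: [0.5668, -0.0201, 0.0219]
ee_rot: [0.0, 0.775, 0.633, 0.0]
contact_force: [0.4, 0.1, -0.1]
width: 0.0685
gripper_force: 0.0
```

Emit:
{"op": "apply_moves", "data": {
  "steps": [0,0,4,0,0,0,8,0,0,0,10.8,0,2.25,-25.9,10.8,27.5,2.25,-25.9,10.8,27.5,2.25,-25.9,10.8,27.5,2.25,-25.9,10.8,27.5,2.25,-25.9,10.8,27.5]
}}

```text
clock: 8.12
position: [0.5841, -0.222, 0.1301]
ee_rot: [0.0, 0.6, 0.8, 0.0]
contact_force: [1.6, 0.4, -0.5]
width: 0.0684
gripper_force: 0.0
```

Emit:
{"op": "apply_moves", "data": {
  "steps": [0.5,-5.7,0,0,0.5,-5.7,0,0,0.5,-5.7,0,0,0.5,-5.7,0,0]
}}

```text
clock: 8.45
position: [0.5888, -0.2779, 0.1293]
ee_rot: [-0.001, 0.603, 0.798, 0.0]
contact_force: [0.1, 0.5, 0.3]
width: 0.0688
gripper_force: 0.0
```

```bash
python3 - <<'E'
from h import *
s=get_state();print(s["clock"],s["position"],yaw(s),s["width"],s["contact_force"])
c,im=shot("wrist");parts(c,im,.015,60)
cv2.imwrite("pics/w7.png",im)
import pickle;pickle.dump((c,im),open("pics/w7.pkl","wb"))
s=get_state();print(s["clock"],s["position"],yaw(s))
S,b=shot("scene");D,e=shot("side")
k=[np.array(proj(x,[.5664,-.022,.035])) for x in(S,D)]
cr=lambda i,p:cv2.resize(i[int(p[1])-40:int(p[1])+40,int(p[0])-45:int(p[0])+45],(400,356),interpolation=cv2.INTER_CUBIC)
cv2.imwrite("pics/st1.png",np.hstack([cr(b,k[0]),cr(e,k[1])]))
E
```

```text
8.45 [ 0.5888107  -0.27785657  0.12926741] 15.84945853970737 0.06882576072814772 [0.1187808  0.54956427 0.31863192]
bore [ 588.6 -279.5] area px 628.5 tab len 35.3 tab dir 0.0 bore phase 14.6 bore rmax 16.1
8.5 [ 0.5887265  -0.27654294  0.12939348] 15.936976239792523
```

View pics/st1.png

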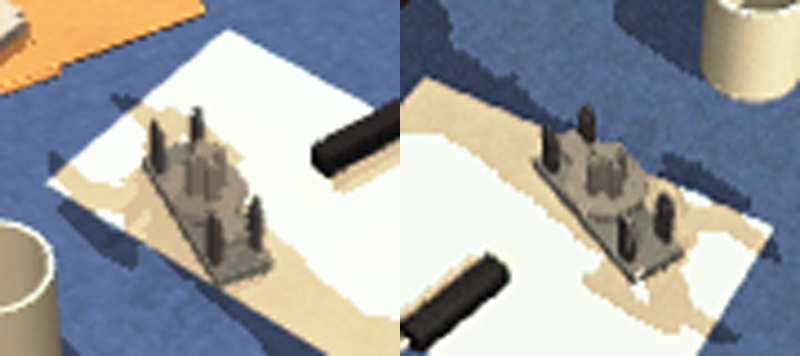

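The scene and side crops show the first plate low on the hub around (205,190) and (605,185), tab between one post pair. The cutter bore measures (588.6, -279.5) with axes at ~15°. Descending.

Emit:
{"op": "apply_moves", "data": {
  "steps": [0,-0.2,-4,-0.5,0,-0.2,-8,-0.5,0,-0.2,-9.4,-0.5,0,-0.2,-9.4,-0.5,0,-0.2,-9.4,-0.5,0,-0.2,-9.4,-0.5]
}}

```text
clock: 9.1
position: [0.5907, -0.2792, 0.0376]
ee_rot: [0.002, 0.605, 0.796, 0.0]
contact_force: [0.4, 0.1, 0.0]
width: 0.0687
gripper_force: 0.0
```

```bash
python3 - <<'E'
from h import *
s=get_state();print(s["clock"],s["position"],yaw(s),s["width"],s["contact_force"])
c,im=shot("wrist");parts(c,im,.015,60);parts(c,im,.015,80)
g=lambda p:(np.array(proj(c,p))).round()
s=get_state();print(s["clock"],s["position"],yaw(s),"tcp",g(s["position"]))
cv2.imwrite("pics/w8.png",cv2.resize(im[140:340,120:384],None,fx=3,fy=3,interpolation=cv2.INTER_CUBIC))
import pickle;pickle.dump((c,im),open("pics/w8.pkl","wb"))
E
```

```text
9.1 [ 0.59065394 -0.27916822  0.03755842] 15.547240424316628 0.06872337670968415 [0.42186819 0.09564901 0.02069774]
bore [ 588.7 -278.3] area px 1103.5 tab len 37.2 tab dir 0.0 bore phase 14.1 bore rmax 15.9
bore [ 588.8 -280.4] area px 1383.5 tab len 35.3 tab dir 0.0 bore phase 14.9 bore rmax 17.0
9.15 [ 0.59089519 -0.27959852  0.03804179] 15.528924756108598 tcp [253. 255.]
```

View pics/w8.png

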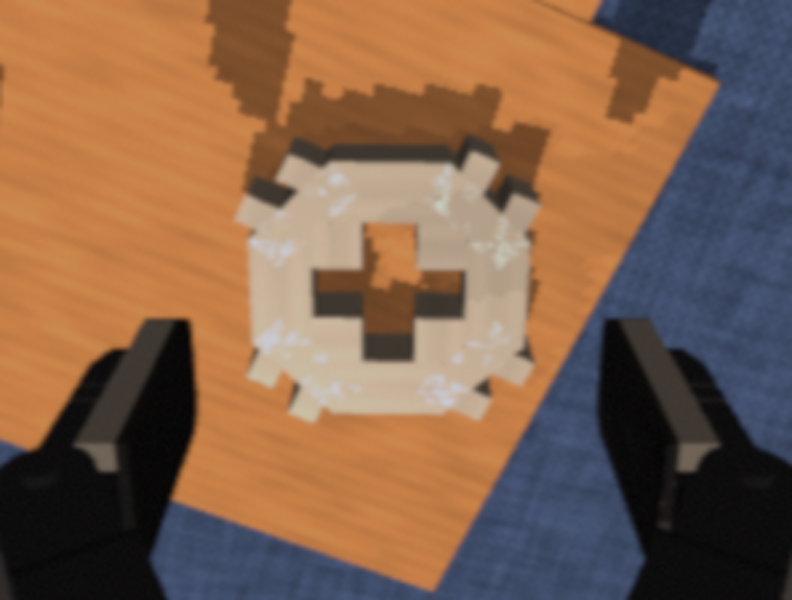

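Crop shows the cutter square to the jaws: bore columns 313–464, rows 224–361, jaws at columns 190 and 605, teeth only on the diagonals.

```bash
python3 - <<'E'
from h import *
import pickle;c,im=pickle.load(open("pics/w8.pkl","rb"))
f=lambda u,v:onz(c,120+u/3,140+v/3,.015)[:2]*1000
print("bore",f(388.5,292.5)," from body flats",(f(390,161)+f(390,413))/2,(f(250,288)+f(530,288))/2, np.linalg.norm(f(390,161)-f(390,413)),np.linalg.norm(f(250,288)-f(530,288)))
E
```

```text
bore [ 589.3742578  -281.34334319]  from body flats [ 589.70382901 -281.39853274] [ 589.41049498 -280.29123471] 56.22692534911115 56.4539646389512
```

Emit:
{"op": "apply_moves", "data": {
  "steps": [-0.12,-0.15,0,0,-0.12,-0.15,-1.8,0,-0.12,-0.15,-3.6,0,-0.12,-0.15,-3.7,0,-0.12,-0.15,-3.7,0,-0.12,-0.15,-3.7,0]
}}

```text
clock: 9.65
position: [0.5888, -0.2815, 0.0001]
ee_rot: [0.001, 0.606, 0.796, 0.0]
contact_force: [0.2, -0.5, -0.1]
width: 0.0686
gripper_force: 0.0
```

Emit:
{"op": "apply_moves", "data": {
  "steps": [0,0,0,0,0,0,0,0,0,0,0,0,0,0,0,0,0,0,0,0],
  "jaw": 140
}}

```text
clock: 10.07
position: [0.5892, -0.2817, 0.0007]
ee_rot: [0.002, 0.606, 0.796, 0.0]
contact_force: [0.3, 0.8, 5.7]
width: 0.0547
gripper_force: 44.1
```

Emit:
{"op": "apply_moves", "data": {
  "steps": [0,0,4,0,0,0,8,0,0,0,11,0,-2.3,26.1,11,-27,-2.3,26.1,11,-27,-2.3,26.1,11,-27,-2.3,26.1,11,-27,-2.3,26.1,11,-27]
}}

```text
clock: 10.73
position: [0.5689, -0.0723, 0.1088]
ee_rot: [-0.0, 0.776, 0.631, -0.0]
contact_force: [1.0, 0.5, -2.7]
width: 0.0545
gripper_force: 44.4
```

Emit:
{"op": "apply_moves", "data": {
  "steps": [-0.25,5.1,0,0,-0.25,5.1,0,0,-0.25,5.1,0,0,-0.25,5.1,-3.3,0,-0.25,5.1,-3.3,0,-0.25,5.1,-3.3,0,-0.25,5.1,-3.3,0]
}}

```text
clock: 11.32
position: [0.5677, -0.0242, 0.0762]
ee_rot: [0.0, 0.775, 0.632, -0.0]
contact_force: [0.4, -0.0, -1.9]
width: 0.055
gripper_force: 44.4
```

```bash
cat >> h.py <<'E'
def held(zt):
    "bore of the held part, plane at height zt; colour: shape darker/other inside bright body"
    s=get_state();c,im=shot("wrist");s2=get_state()
    return s,s2,c,im
E
python3 - <<'E'
from h import *
s,s2,c,im=held(0)
for x in(s,s2):print(x["clock"],x["position"],yaw(x),x["contact_force"])
cv2.imwrite("pics/w9.png",cv2.resize(im[170:330,150:360],None,fx=3.5,fy=3.5,interpolation=cv2.INTER_CUBIC))
import pickle;pickle.dump((c,im,s),open("pics/w9.pkl","wb"))
parts(c,im,s["position"][2]+.0143,110)
parts(c,im,s["position"][2]+.0143,125)
g=lambda p:((np.array(proj(c,np.array(p)/1000))-[150,170])*3.5).round()
a=np.radians(-11.5);ex=np.array([np.cos(a),np.sin(a)]);ey=np.array([-ex[1],ex[0]])
print("hub -y end",[g([566.4-14*ey[0],-22-14*ey[1],z]) for z in(68,63)])
E
```

```text
11.3167 [ 0.56766554 -0.02418479  0.07615738] -11.5972158366136 [ 0.35483857 -0.0082017  -1.89677208]
11.3667 [ 0.568189   -0.02420606  0.07668405] -11.602206880563013 [ 0.52516728 -0.77071112 -1.28965928]
bore [565.1 -35. ] area px 332.0 tab len 153.6 tab dir 125.4 bore phase 34.5 bore rmax 6.8
bore [557.  -22.3] area px 399.5 tab len 138.7 tab dir 126.9 bore phase 30.5 bore rmax 7.8
bore [576.9 -26.1] area px 427.5 tab len 151.5 tab dir 137.1 bore phase 26.3 bore rmax 10.1
bore [568.9 -13.8] area px 428.0 tab len 136.8 tab dir 140.7 bore phase 34.3 bore rmax 7.7
bore [549.3   2.1] area px 197.5 tab len 113.4 tab dir 143.4 bore phase -2.8 bore rmax 5.4
bore [567.2 -23.6] area px 1761.0 tab len 144.5 tab dir 132.6 bore phase -12.2 bore rmax 17.3
bore [549.3   2. ] area px 218.5 tab len 113.5 tab dir 142.7 bore phase -3.1 bore rmax 5.8
hub -y end [array([348., 333.]), array([348., 317.])]
```

View pics/w9.png

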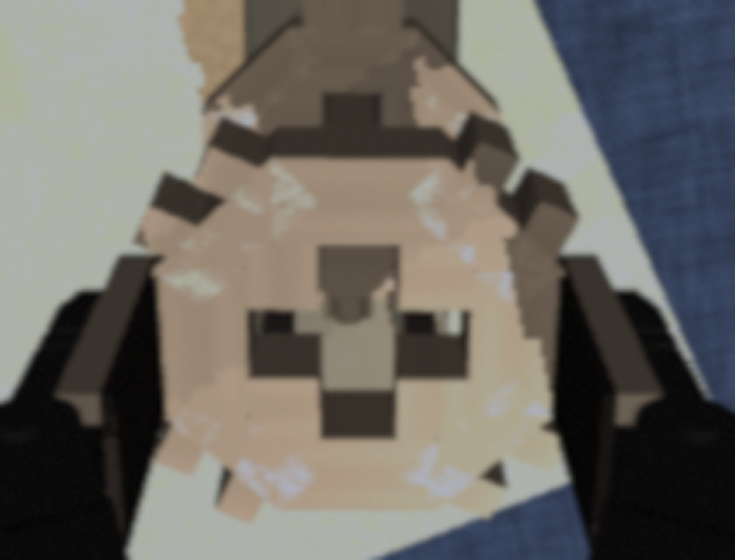

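The crop shows the cutter square in the jaws, bore centred (358,342), hub rib end at (350,318), which is ~2 mm off in y compared with the first plate. I will shift by -0.1, +0.2 cm and lower.

Emit:
{"op": "apply_moves", "data": {
  "steps": [-0.1,0.2,0,0,-0.1,0.2,0,0,-0.1,0.2,-0.5,0,-0.1,0.2,-1.0,0,-0.1,0.2,-1.5,0,-0.1,0.2,-1.5,0]
}}

```text
clock: 11.87
position: [0.5653, -0.0209, 0.0595]
ee_rot: [-0.001, 0.775, 0.633, -0.001]
contact_force: [-0.9, 1.6, -2.3]
width: 0.0547
gripper_force: 44.4
```

Emit:
{"op": "apply_moves", "data": {
  "steps": [0.05,0,-0.5,0,0.05,0,-1.0,0,0.05,0,-1.5,0,0.05,0,-2.0,0,0.05,0,-2.5,0,0.05,0,-2.7,0,0.05,0,-2.7,0]
}}

```text
clock: 12.45
position: [0.5663, -0.021, 0.033]
ee_rot: [-0.001, 0.775, 0.632, -0.0]
contact_force: [0.4, -0.7, -2.1]
width: 0.0549
gripper_force: 44.4
```

Emit:
{"op": "apply_moves", "data": {
  "steps": [0,0,-0.15,0,0,0,-0.3,0,0,0,-0.35,0,0,0,-0.35,0]
}}

```text
clock: 12.78
position: [0.5671, -0.0211, 0.0307]
ee_rot: [0.0, 0.775, 0.632, 0.0]
contact_force: [-0.2, -0.4, 0.7]
width: 0.0548
gripper_force: 44.6
```

Emit:
{"op": "apply_moves", "data": {
  "steps": [0,0,0,0,0,0,0,0,0,0,0,0,0,0,0,0,0,0,4,0,0,0,8,0],
  "jaw": 50
}}

```text
clock: 13.28
position: [0.5646, -0.0207, 0.1088]
ee_rot: [-0.003, 0.775, 0.632, -0.002]
contact_force: [0.1, 0.2, 0.2]
width: 0.0688
gripper_force: 0.0
```

Emit:
{"op": "apply_moves", "data": {
  "steps": [0,3,4,28,0,29,6,28,0,29,6,28,0,29,6,28,0,29,6,28,0,29,6,28,0,29,6,28,0,29,6,28]
}}

```text
clock: 13.95
position: [0.5666, 0.2745, 0.1711]
ee_rot: [-0.0, 0.597, 0.802, 0.002]
contact_force: [0.6, 0.3, -0.1]
width: 0.0689
gripper_force: 0.0
```

```bash
python3 - <<'E'
from h import *
s,s2,c,im=held(0)
for x in(s,s2):print(x["clock"],x["position"],yaw(x),x["contact_force"],x["width"])
cv2.imwrite("pics/w10.png",im)
import pickle;pickle.dump((c,im,s),open("pics/w10.pkl","wb"))
print(proj(c,[.567,.287,.012]))
for t in(70,100): parts(c,im,.012,t)
# stack check from fixed cameras: find part tops
for n in("scene","side"):
    q,i=shot(n,f"{n}_b.png",1)
E
```

```text
13.95 [0.56664373 0.27451046 0.17105637] 16.664899489420886 [ 0.63656199  0.32740789 -0.0674807 ] 0.06889188432440849
14.0 [0.56681323 0.27547227 0.17098786] 16.726553848708175 [0.78849819 1.43148573 0.17024733] 0.068784847200389
(np.float64(255.71374757275075), np.float64(165.8573511769083))
bore [565.9 281.2] area px 520.0 tab len 53.2 tab dir 102.5 bore phase 12.4 bore rmax 16.6
bore [566. 281.] area px 528.0 tab len 53.4 tab dir 102.5 bore phase 12.3 bore rmax 16.6
```

Emit:
{"op": "apply_moves", "data": {
  "steps": [-0.95,4.65,-4,-4.3,-0.95,4.65,-8,-4.3,-0.95,4.65,-11,-4.3,-0.95,4.65,-11,-4.3,-0.95,4.65,-11,-4.3,-0.95,4.65,-11,-4.3,-0.95,4.65,-11,-4.3],
  "jaw": 158,
  "newtons": 80
}}

```text
clock: 14.68
position: [0.5597, 0.315, 0.0632]
ee_rot: [0.001, 0.629, 0.778, 0.002]
contact_force: [0.1, -0.2, 0.6]
width: 0.0323
gripper_force: 0.0
```

```bash
python3 - <<'E'
from h import *
s,s2,c,im=held(0)
for x in(s,s2):print(x["clock"],x["position"],yaw(x),x["contact_force"],x["width"])
cv2.imwrite("pics/w11.png",im)
for t in(70,100,130): parts(c,im,.012,t)
# tab sides: bright span across the tab, rows near tab, in the plane z=.012
hsv=cv2.cvtColor(im,cv2.COLOR_BGR2HSV);m=(hsv[:,:,1]<75)&(hsv[:,:,2]>90)
for d in(38,44,50):
    p=np.array([.566+d/1e3*np.cos(np.radians(102.4)),.2811+d/1e3*np.sin(np.radians(102.4)),.012]);u,v=map(int,proj(c,p))
    if 0<=v<384:
        r=np.flatnonzero(m[v]);print(d,(u,v),[ (int(a[0]),int(a[-1])) for a in np.split(r,np.flatnonzero(np.diff(r)>1)+1) if len(a)>5])
E
```

```text
14.6833 [0.55973627 0.31495676 0.06323468] 12.08710352819094 [ 0.07111495 -0.21652512  0.56840057] 0.03233692679775886
14.7333 [0.55963008 0.31519212 0.0633749 ] 12.094438131068868 [ 0.22447529 -0.33936016  0.53990223] 0.032444613323413196
bore [565.9 282.6] area px 743.0 tab len 53.6 tab dir 102.5 bore phase 14.3 bore rmax 15.8
bore [566.2 281.3] area px 863.0 tab len 54.2 tab dir 102.8 bore phase 13.1 bore rmax 16.4
bore [566.2 280.8] area px 911.0 tab len 54.2 tab dir 103.0 bore phase 13.2 bore rmax 16.9
38 (250, 211) [(238, 263), (448, 467)]
44 (250, 203) [(238, 263)]
50 (250, 195) [(237, 263)]
```

Emit:
{"op": "apply_moves", "data": {
  "steps": [-0.27,0.7,0,0.6,-0.27,0.7,-1,0.6,-0.27,0.7,-2.5,0.6,-0.27,0.7,-4,0.6,-0.27,0.7,-4,0.6,-0.27,0.7,-4,0.6]
}}

```text
clock: 15.23
position: [0.5539, 0.3223, 0.0197]
ee_rot: [-0.0, 0.624, 0.781, -0.001]
contact_force: [0.4, 1.0, 0.8]
width: 0.0326
gripper_force: 0.0
```

Emit:
{"op": "apply_moves", "data": {
  "steps": [0.25,0,-0.5,0,0.25,0,-1.0,0,0.25,0,-1.35,0,0.25,0,-1.35,0,0.25,0,-1.35,0]
}}

```text
clock: 15.65
position: [0.557, 0.3224, 0.0067]
ee_rot: [-0.0, 0.624, 0.781, -0.0]
contact_force: [0.1, -0.7, 0.2]
width: 0.0323
gripper_force: 0.0
```

Emit:
{"op": "apply_moves", "data": {
  "steps": [0,0,0,0,0,0,0,0,0,0,0,0,0,0,0,0,0,0,0,0],
  "jaw": 240
}}

```text
clock: 16.07
position: [0.5574, 0.3226, 0.0074]
ee_rot: [0.0, 0.624, 0.781, 0.0]
contact_force: [-0.6, 0.1, 3.6]
width: 0.015
gripper_force: 78.6
```

Emit:
{"op": "apply_moves", "data": {
  "steps": [0,0,3,0,0,0,7,0,0,0,11,0,0,0,13,0,-5.4,-60.3,13,78,-5.4,-60.3,13,78,-5.4,-60.3,13,78,-5.4,-60.3,13,78]
}}

```text
clock: 16.73
position: [0.5421, 0.1605, 0.1365]
ee_rot: [-0.0, 0.416, 0.909, -0.0]
contact_force: [1.4, -0.4, -0.9]
width: 0.0147
gripper_force: 78.5
```

```bash
python3 - <<'E'
from h import *
s,s2,c,im=held(0)
for x in(s,s2):print(x["clock"],x["position"],yaw(x),x["contact_force"],x["width"],x["gripper_force"])
cv2.imwrite("pics/w12.png",im)
for t in(70,100,130): parts(c,im,s["position"][2]+.005,t)
E
```

```text
16.7333 [0.54211662 0.16047892 0.13651074] 40.86936112969764 [ 1.41523227 -0.43571191 -0.85551746] 0.014690655485497901 78.54730725288391
16.7833 [0.54085253 0.15283822 0.13635372] 41.05335949488867 [-2.84503181 -5.78447375 -1.47678925] 0.014738811953127963 78.58664274215698
```

Emit:
{"op": "apply_moves", "data": {
  "steps": [-3.8,-43.5,0,49,-3.8,-43.5,0,49,-3.8,-43.5,0,49,-3.8,-43.5,0,49,-3.8,-43.5,0,49,-3.8,-43.5,0,49,-3.8,-43.5,0,49,-3.8,-43.5,0,49]
}}

```text
clock: 17.45
position: [0.5163, -0.1439, 0.1365]
ee_rot: [-0.0, 0.002, 1.0, 0.0]
contact_force: [0.5, 0.2, -0.7]
width: 0.0146
gripper_force: 78.7
```

Emit:
{"op": "apply_moves", "data": {
  "steps": [-0.9,-11,0,0,-0.9,-11,0,0,-0.9,-11,0,0,-0.9,-11,0,0,-0.9,-11,0,0,-0.9,-11,-4,0,-0.9,-11,-8,0,-0.9,-11,-10,0]
}}

```text
clock: 18.12
position: [0.5055, -0.2496, 0.0333]
ee_rot: [-0.003, 0.004, 1.0, 0.002]
contact_force: [-1.6, 0.5, -0.7]
width: 0.0146
gripper_force: 78.7
```

```bash
python3 - <<'E'
from h import *
s,s2,c,im=held(0)
for x in(s,s2):print(x["clock"],x["position"],yaw(x),x["contact_force"],x["width"],x["gripper_force"])
cv2.imwrite("pics/w13.png",im)
for n in("scene","side"):
    q,i=shot(n);hsv=cv2.cvtColor(i,cv2.COLOR_BGR2HSV)
    cv2.imwrite(f"pics/{n}13.png",i)
    u,v=map(int,proj(q,[.545,-.281,.04]));print(n,u,v)
    for zz in(.04,):
        m=((hsv[:,:,1]<75)&(hsv[:,:,2]>90)).astype(np.uint8);b=np.zeros_like(m);b[v-30:v+30,u-40:u+40]=m[v-30:v+30,u-40:u+40]
        cs,_=cv2.findContours(b,cv2.RETR_EXTERNAL,cv2.CHAIN_APPROX_NONE)
        for x in cs:
            if cv2.contourArea(x)>80:
                r=cv2.boundingRect(x);print(r,cv2.contourArea(x))
E
```

```text
18.1167 [ 0.50552501 -0.24958476  0.03332197] 89.49666546717664 [-1.61717983  0.48986677 -0.707721  ] 0.014599479131956502 78.70114088058472
18.1667 [ 0.50367158 -0.24829242  0.03050083] 89.50500848949251 [-1.10812237  1.18168939 -2.99363327] 0.014607218591371563 78.67262721061707
scene 198 154
(196, 154, 20, 15) 162.0
side 332 259
```

Emit:
{"op": "apply_moves", "data": {
  "steps": [0,-3.2,0,0,0,-3.2,0,0,0,-3.2,0,0,0,-3.2,0,0]
}}

```text
clock: 18.6
position: [0.5088, -0.2848, 0.0386]
ee_rot: [0.001, 0.005, 1.0, -0.0]
contact_force: [0.4, 0.4, -0.3]
width: 0.0145
gripper_force: 78.8
```

Emit:
{"op": "apply_moves", "data": {
  "steps": [-0.4,0.2,-1,0,-0.4,0.2,-2,0,-0.4,0.2,-2.7,0,-0.4,0.2,-2.7,0,-0.4,0.2,-2.9,0,-0.4,0.2,-2.9,0]
}}

```text
clock: 19.1
position: [0.504, -0.2827, 0.0077]
ee_rot: [-0.0, 0.005, 1.0, 0.0]
contact_force: [-0.0, 0.3, -0.8]
width: 0.0149
gripper_force: 78.8
```

Emit:
{"op": "apply_moves", "data": {
  "steps": [0,0,-0.1,0,0,0,-0.15,0,0,0,-0.15,0]
}}

```text
clock: 19.35
position: [0.5041, -0.283, 0.0066]
ee_rot: [0.0, 0.005, 1.0, -0.0]
contact_force: [-0.5, 0.2, -0.8]
width: 0.0145
gripper_force: 78.9
```

Emit:
{"op": "apply_moves", "data": {
  "steps": [0,0,0,0,0,0,0,0,0,0,0,0,0,0,0,0,0,0,3,0,0,0,7,0,0,0,11,0,0,0,12.5,0],
  "jaw": 158
}}

```text
clock: 20.02
position: [0.5063, -0.2846, 0.137]
ee_rot: [0.004, 0.005, 1.0, -0.003]
contact_force: [1.1, -0.5, 0.6]
width: 0.0324
gripper_force: 0.0
```

Emit:
{"op": "apply_moves", "data": {
  "steps": [4.2,0,0,-57,4.2,0,0,-57,4.2,0,0,-57,4.2,0,0,-57,4.2,0,0,-57,4.2,0,0,-57,4.2,0,0,-57,4.2,0,0,-57],
  "jaw": 50
}}

```text
clock: 20.68
position: [0.5457, -0.2828, 0.1314]
ee_rot: [-0.0, 0.484, 0.875, 0.0]
contact_force: [0.6, 0.1, -0.7]
width: 0.0685
gripper_force: 0.0
```

```bash
python3 - <<'E'
from h import *
s,s2,c,im=held(0)
for x in(s,s2):print(x["clock"],x["position"],yaw(x),x["contact_force"],x["width"],x["qpos"][5])
cv2.imwrite("pics/w14.png",im)
for t in(70,100,130): parts(c,im,.011,t)
E
```

```text
20.6833 [ 0.54574166 -0.2827787   0.13136292] 32.11184308979812 [ 0.56391071  0.09160157 -0.685013  ] 0.06848645207935405 -1.15176247623949
20.7333 [ 0.54573555 -0.28277825  0.13136803] 31.91836483631383 [ 1.16329908 -0.371902   -0.04392048] 0.06856433940318353 -1.148392556724239
bore [ 546.3 -282.7] area px 664.0 tab len 52.9 tab dir -179.9 bore phase -1.2 bore rmax 16.5
bore [ 546.3 -282.9] area px 674.5 tab len 52.9 tab dir 180.0 bore phase -1.3 bore rmax 17.0
bore [ 546.4 -283.2] area px 700.0 tab len 53.0 tab dir -179.3 bore phase -0.4 bore rmax 17.0
```

Emit:
{"op": "apply_moves", "data": {
  "steps": [0,0,0,-57,0,0,0,-57,0,0,0,-57,0,0,0,-57,0,0,0,-57,0,0,0,-57,0,0,0,-57,0,0,0,-57]
}}

```text
clock: 21.4
position: [0.5457, -0.2828, 0.1314]
ee_rot: [0.0, 0.842, 0.539, 0.0]
contact_force: [0.7, -0.2, 0.6]
width: 0.0683
gripper_force: 0.0
```

Emit:
{"op": "apply_moves", "data": {
  "steps": [0,0,0,-57,0,0,0,-57,0,0,0,-57,0,0,0,-57,0,0,0,-57,0,0,0,-57,0,0,0,-57,0,0,0,-57]
}}

```text
clock: 22.07
position: [0.5457, -0.2828, 0.1314]
ee_rot: [0.0, 0.997, 0.072, -0.0]
contact_force: [-0.0, 0.1, 0.2]
width: 0.0686
gripper_force: 0.0
```

Emit:
{"op": "apply_moves", "data": {
  "steps": [0,0,-3,-7.8,0,0,-6,-7.8,0,0,-9.4,-7.8,0,0,-9.4,-7.8,0,0,-9.4,-7.8,0,0,-9.4,-7.8],
  "newtons": 40
}}

```text
clock: 22.57
position: [0.5468, -0.2835, 0.0387]
ee_rot: [0.001, 1.0, 0.006, 0.001]
contact_force: [-0.1, -0.4, -0.1]
width: 0.0686
gripper_force: 0.0
```

```bash
python3 - <<'E'
from h import *
s,s2,c,im=held(0)
for x in(s,s2):print(x["clock"],x["position"],yaw(x),x["contact_force"],x["width"],x["qpos"][5])
cv2.imwrite("pics/w15.png",im)
for t in(70,100,130): parts(c,im,.011,t)
E
```

```text
22.5667 [ 0.54678478 -0.28349758  0.03868889] -89.28008183655155 [-0.07398412 -0.40470349 -0.063645  ] 0.06858280405498836 0.9670963282917225
22.6167 [ 0.54734297 -0.28383047  0.03944598] -89.2934471371014 [-0.54813527 -1.01822431  0.1210232 ] 0.06884780723080576 0.9673302764639501
bore [ 547.9 -283.7] area px 1380.0 tab len 54.6 tab dir 179.5 bore phase -0.2 bore rmax 16.8
bore [ 547.6 -283.5] area px 1441.0 tab len 54.3 tab dir 179.8 bore phase -0.4 bore rmax 17.0
```

Emit:
{"op": "apply_moves", "data": {
  "steps": [0.03,0.03,-1.5,-0.7,0.03,0.03,-3,-0.7,0.03,0.03,-3.8,-0.7,0.03,0.03,-3.85,-0.7,0.03,0.03,-3.85,-0.7,0.03,0.03,-3.85,-0.7]
}}

```text
clock: 23.12
position: [0.547, -0.2831, 0.0002]
ee_rot: [0.001, 1.0, -0.0, 0.001]
contact_force: [-0.3, -0.6, -0.2]
width: 0.0687
gripper_force: 0.0
```

Emit:
{"op": "apply_moves", "data": {
  "steps": [0,0,0,0,0,0,0,0,0,0,0,0,0,0,0,0,0,0,0,0],
  "jaw": 140
}}

```text
clock: 23.53
position: [0.547, -0.2831, 0.0004]
ee_rot: [0.001, 1.0, -0.0, 0.001]
contact_force: [-0.5, 0.2, 6.8]
width: 0.0545
gripper_force: 42.8
```

Emit:
{"op": "apply_moves", "data": {
  "steps": [0,0,4,0,0,0,8,0,0,0,11,0,2,26.2,11,78.5,2,26.2,11,78.5,2,26.2,11,78.5,2,26.2,11,78.5,2,26.2,11,78.5]
}}

```text
clock: 24.2
position: [0.5617, -0.0731, 0.1091]
ee_rot: [0.0, 0.951, 0.31, 0.0]
contact_force: [1.1, 0.1, -0.2]
width: 0.0544
gripper_force: 43.5
```

```bash
python3 - <<'E'
from h import *
s=get_state();print(s["clock"],s["position"],yaw(s),s["width"],s["gripper_force"])
E
```

```text
24.2 [ 0.56165978 -0.07311073  0.10908581] -53.91668497062588 0.05436962903756922 43.450210194923784
```

Remaining: dx 0.5, dy 5.1, turn 42.4.

Emit:
{"op": "apply_moves", "data": {
  "steps": [0.5,5.1,0,42.4,0.5,5.1,0,42.4,0.5,5.1,0,42.4,0.5,5.1,0,42.4,0.5,5.1,0,42.4,0.5,5.1,0,42.4,0.5,5.1,-3.2,42.4,0.5,5.1,-3.2,42.4]
}}

```text
clock: 24.87
position: [0.5637, -0.0233, 0.0733]
ee_rot: [-0.003, 0.776, 0.63, -0.003]
contact_force: [-1.4, 0.9, -1.4]
width: 0.0549
gripper_force: 43.4
```

```bash
cat > m.py <<'E'
from h import *
s,s2,c,im=held(0)
for x in(s,s2):print(x["clock"],x["position"],yaw(x),x["contact_force"],x["width"])
import pickle;pickle.dump((c,im,s),open("pics/w16.pkl","wb"))
for t in(100,110,120,130,140):print(t);parts(c,im,s["position"][2]+.0108,t)
# brightness down the bore's middle column: near edge, rib end
a=np.radians(-11.5);ey=np.array([-np.sin(a),np.cos(a)])
print("hub -y end rows",[np.round(proj(c,[.5664-.014*ey[0],-.022-.014*ey[1],z]),1) for z in(.068,.063)])
g=cv2.cvtColor(im,cv2.COLOR_BGR2GRAY)
for u in(250,252,254):print(u,g[235:305,u][::2])
E
python3 m.py
```

```text
24.8667 [ 0.56373993 -0.02325733  0.07334865] -11.8279518277777 [-1.37088966  0.90444415 -1.42853518] 0.054917767992562476
24.9167 [ 0.56415877 -0.02332787  0.07472179] -11.845288733927203 [-1.15805726  0.2589424  -0.81025968] 0.05462761110357653
100
bore [560.9 -35.6] area px 209.0 tab len 156.9 tab dir 126.7 bore phase 18.6 bore rmax 6.1
bore [573.4 -28. ] area px 199.0 tab len 156.3 tab dir 139.0 bore phase 35.0 bore rmax 7.6
bore [560.3 -19.8] area px 695.5 tab len 142.6 tab dir 136.7 bore phase 35.1 bore rmax 15.2
110
bore [561.  -35.6] area px 216.5 tab len 156.9 tab dir 126.4 bore phase 44.0 bore rmax 6.3
bore [573.5 -27.8] area px 211.5 tab len 156.2 tab dir 138.9 bore phase 42.3 bore rmax 8.8
bore [560.1 -19.3] area px 806.5 tab len 142.1 tab dir 136.7 bore phase 35.6 bore rmax 15.4
120
bore [560.9 -35.5] area px 225.5 tab len 156.6 tab dir 126.3 bore phase 36.2 bore rmax 6.8
bore [573.6 -27.6] area px 227.5 tab len 156.0 tab dir 139.0 bore phase 41.8 bore rmax 9.0
bore [559.9 -19.3] area px 869.5 tab len 141.8 tab dir 136.5 bore phase 37.9 bore rmax 15.8
130
bore [562.6 -23.6] area px 1772.0 tab len 146.8 tab dir 135.3 bore phase -12.0 bore rmax 17.7
140
bore [562.6 -23.4] area px 1909.0 tab len 65.6 tab dir -119.6 bore phase -12.6 bore rmax 17.6
hub -y end rows [array([256.8, 268. ]), array([256.7, 263.2])]
250 [133 122 141 145 143 139 139 139 100  82  81  81  81  80  84 125 129 132
 134 135 135 135 134 119  50  49  49  54 142 156 158 157 154 154 155]
252 [141 145 146 145 143 139 139 139  97  82  81  78  70  70  76 140 135 133
 134 135 136 136 134 119  51  48  49  55 143 157 159 158 155 155 156]
254 [141 127 125 139 139 140 139 134  89  81  81  78  74  74  74 130 136 134
 134 135 135 135 135 120  50  49  49  54 135 158 159 158 156 155 156]
```

Emit:
{"op": "apply_moves", "data": {
  "steps": [0.3,0.2,0,0.3,0.3,0.2,0,0.3,0.3,0.2,0,0.3,0.3,0.2,0,0.3]
}}

```text
clock: 25.25
position: [0.5707, -0.0219, 0.0779]
ee_rot: [0.001, 0.775, 0.633, 0.001]
contact_force: [0.0, -0.3, -1.3]
width: 0.0546
gripper_force: 43.4
```

```bash
python3 m.py | grep -v "area px [2-9]..\."
```

```text
25.25 [ 0.57072269 -0.02191192  0.07786344] -11.529098122349517 [ 5.16398234e-04 -3.40917291e-01 -1.26410917e+00] 0.0545866770276644
25.3 [ 0.57054556 -0.02191097  0.07771493] -11.528557349908418 [ 0.3263714   0.79023464 -0.83540658] 0.05425065168772555
100
bore [559.6 -22.6] area px 190.5 tab len 142.0 tab dir 129.2 bore phase -36.6 bore rmax 5.8
110
120
130
bore [570.2 -21.5] area px 1365.0 tab len 145.8 tab dir 136.5 bore phase -11.6 bore rmax 17.0
140
bore [570.1 -21.4] area px 1542.5 tab len 64.5 tab dir -119.1 bore phase -12.4 bore rmax 17.2
hub -y end rows [array([245.1, 267.8]), array([245.2, 263.2])]
250 [134 102 135  92  83  81  80  80  81  84  84  89  93  92 112 155 139 137
 137 137 137 136 136 120  51  50  50  55 145 159 161 159 157 156 157]
252 [133  73 109  84  83  81  80  80  81  83  95 131 138 140 146 155 140 137
 137 137 137 136 137 122  51  50  50  55 145 159 162 160 158 157 158]
254 [134  63  59  75  82  81  80  80  83  97 138 154 156 157 159 157 141 138
 138 138 137 137 136 122  52  49  50  54 136 160 162 161 158 157 158]
```

Emit:
{"op": "apply_moves", "data": {
  "steps": [-0.38,0,0,0,-0.38,0,0,0,-0.38,0,0,0,-0.38,0,-0.3,0,-0.38,0,-0.3,0]
}}

```text
clock: 25.72
position: [0.5659, -0.0218, 0.0734]
ee_rot: [-0.0, 0.775, 0.632, -0.0]
contact_force: [-0.3, 0.3, -1.5]
width: 0.0545
gripper_force: 43.4
```

```bash
python3 m.py | grep -v "area px [2-9]..\."
```

```text
25.7167 [ 0.56587101 -0.02178273  0.07343947] -11.532105588174907 [-0.25828364  0.3230538  -1.53682725] 0.054462257010999056
25.7667 [ 0.5658728  -0.02180152  0.07349082] -11.532854832457968 [-0.27581272  0.63221561 -1.19498292] 0.05456991301590434
100
bore [575.5 -26.6] area px 197.5 tab len 156.0 tab dir 139.2 bore phase 34.5 bore rmax 7.5
110
120
130
bore [564.5 -21.3] area px 1490.5 tab len 145.6 tab dir 136.1 bore phase -12.1 bore rmax 17.7
140
bore [564.7 -21.3] area px 1998.5 tab len 65.8 tab dir -118.6 bore phase -12.9 bore rmax 17.8
hub -y end rows [array([253.4, 270.7]), array([253.3, 265.9])]
250 [137 100 124 143 146 146 143 140 141 114  83  82  81  73  70  73 103 137
 135 135 136 136 136 121  51  49  49  54 143 157 159 159 156 155 156]
252 [142 125 132 143 146 146 143 141 140  96  82  82  81  80  79  80  90 133
 134 136 136 136 136 121  51  49  49  55 143 158 160 158 156 155 156]
254 [141 112 111 123 139 143 143 141 141  97  82  82  81  81  81  81  94 134
 135 135 136 136 135 121  51  49  49  53 135 158 160 159 156 155 156]
```

Emit:
{"op": "apply_moves", "data": {
  "steps": [0.1,0,0,0,0.1,0,0,0,0.1,0,-0.4,0,0.1,0,-0.8,0,0.1,0,-1.2,0,0.1,0,-1.5,0,0.1,0,-1.5,0]
}}

```text
clock: 26.35
position: [0.5665, -0.0217, 0.0579]
ee_rot: [-0.001, 0.775, 0.632, -0.001]
contact_force: [0.3, 0.0, -1.0]
width: 0.0546
gripper_force: 43.4
```

Emit:
{"op": "apply_moves", "data": {
  "steps": [0,0,-0.3,0,0,0,-0.6,0,0,0,-0.9,0,0,0,-1.2,0,0,0,-1.45,0,0,0,-1.45,0]
}}

```text
clock: 26.85
position: [0.5667, -0.0218, 0.0437]
ee_rot: [-0.0, 0.775, 0.632, -0.0]
contact_force: [-0.5, -0.6, -0.9]
width: 0.0546
gripper_force: 43.4
```

Emit:
{"op": "apply_moves", "data": {
  "steps": [0,0,-0.1,0,0,0,-0.2,0,0,0,-0.2,0,0,0,-0.2,0]
}}

```text
clock: 27.18
position: [0.5673, -0.0218, 0.0424]
ee_rot: [0.0, 0.775, 0.633, 0.0]
contact_force: [0.1, 0.4, -1.0]
width: 0.0546
gripper_force: 43.4
```

Emit:
{"op": "apply_moves", "data": {
  "steps": [0,0,-0.08,0,0,0,-0.15,0,0,0,-0.15,0,0,0,-0.15,0]
}}

```text
clock: 27.52
position: [0.5673, -0.0218, 0.0423]
ee_rot: [0.0, 0.775, 0.633, 0.0]
contact_force: [-2.2, 0.3, 8.7]
width: 0.0547
gripper_force: 44.4
```

Emit:
{"op": "apply_moves", "data": {
  "steps": [0,0,0,0,0,0,0,0,0,0,0,0,0,0,0,0,0,0,3,0,0,0,7,0,0,0,10,0,0,0,10,0],
  "jaw": 50
}}

```text
clock: 28.18
position: [0.5716, -0.0225, 0.1472]
ee_rot: [0.005, 0.775, 0.633, 0.004]
contact_force: [1.2, -0.4, 0.3]
width: 0.0686
gripper_force: 0.0
```

```bash
python3 - <<'E'
from h import *
s,s2,c,im=held(0)
print(s["clock"],s["position"],yaw(s),s["contact_force"],s["width"])
cv2.imwrite("pics/end.png",im)
a=np.radians(-11.5);ex=np.array([np.cos(a),np.sin(a)]);ey=np.array([-ex[1],ex[0]])
g=cv2.cvtColor(im,cv2.COLOR_BGR2GRAY)
# expected outline of top separator, top at z=.053, tab to -y: compare with edges
for n,v in(("+x flat",28*ex),("-x flat",-28*ex),("+y flat",28*ey),("tab end",-54*ey),("tab L",-44*ey-9*ex),("tab R",-44*ey+9*ex)):
    print(n,[np.round(proj(c,[.5664+v[0]/1e3,-.0217+v[1]/1e3,z])) for z in(.053,)])
m=cv2.Canny(g,60,140)
u,v=map(int,proj(c,[.5664+.02*ex[0],-.0217+.02*ex[1],.053]))
rr=int(proj(c,[.5664+.010*ey[0]*0,-.0217,.053])[1])
print("row",rr,np.flatnonzero(m[rr,180:330])+180)
cc=int(proj(c,[.5664,-.0217,.053])[0]);
for q in(cc-10,cc+12):print("col",q,np.flatnonzero(m[100:384,q])+100)
for n in("scene","side"):
    q,i=shot(n);cv2.imwrite(f"pics/{n}_end.png",i)
    o=cv2.imread(f"pics/{n}0.png");d=cv2.absdiff(i,o).max(2)
    k,l,st,ce=cv2.connectedComponentsWithStats((d>50).astype(np.uint8))
    print(n,[ (tuple(int(z) for z in x)) for x in st[1:] if x[4]>25])
E
```

```text
28.1833 [ 0.57160457 -0.02247926  0.1472217 ] -11.523422612352281 [ 1.19494833 -0.42157108  0.34018258] 0.06863962373617916
+x flat [array([278., 197.])]
-x flat [array([211., 197.])]
+y flat [array([244., 164.])]
tab end [array([245., 255.])]
tab L [array([235., 245.])]
tab R [array([255., 245.])]
row 197 [211 227 228 238 239 240 248 249 250 253 254 255 256 257 258 259 260 261
 264 279 304]
col 234 [113 129 130 131 132 133 134 135 136 137 164 173 174 191 201 291 336 350]
col 256 [113 133 134 135 136 137 138 139 140 141 164 182 191 197 201 231 282 335
 353]
scene [(214, 0, 137, 118, 4064), (401, 0, 10, 23, 127), (415, 0, 11, 30, 148), (427, 0, 85, 115, 2514), (366, 23, 146, 326, 13739), (497, 32, 15, 14, 153), (346, 88, 22, 46, 315), (358, 99, 11, 21, 109), (225, 102, 28, 29, 447), (369, 130, 13, 12, 44), (209, 133, 54, 48, 1261), (383, 144, 22, 23, 111), (360, 152, 15, 11, 57), (179, 159, 23, 19, 271), (368, 166, 26, 15, 163), (229, 197, 22, 24, 152), (253, 211, 8, 13, 44), (257, 233, 65, 38, 810), (294, 262, 41, 30, 505), (327, 286, 30, 36, 570)]
side [(0, 0, 303, 367, 33413), (2, 38, 8, 17, 30), (169, 142, 79, 55, 1073), (278, 163, 7, 14, 66), (259, 194, 22, 15, 87), (258, 198, 21, 19, 127), (249, 201, 13, 14, 60), (325, 244, 28, 24, 394), (292, 272, 34, 22, 369)]
```

The stack's outline edges match a top face at 53 mm and the height was confirmed by contact, so I'm handing in.

```bash
python3 -c "
from rig import *
print(sign_off())"
```

```text
the job is handed in; nothing more can be done
None
```

The stack is on the hub in the order separator, cutter, separator, seated by contact force and measured top height (53 mm), with the tabs set opposite ways between the post pairs; the last tab's fit was not separately viewed. Handed in at about 28 s of the 72 s; the sign-off gave no verdict.

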